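# Load a kitchen spring scale with square steel weights up to its mark

### The job

Bring the spring scale to its set load: take square steel weights from the chopping board and thread them, one after another, over the upright post on the scale's tray until the pointer at the side of the tray rests between the two prongs of the black fork. The post can stand several millimetres off the middle of the tray, so feel for it with light pressure and do not push hard on the scale. Let the threaded weights lie flat in a stack, leave the weights that are not needed on the board, and do not disturb the other things.

Things in the scene. Friction and masses are not known exactly. Their poses are not given: they have to be found in the camera images.
- weight_a_mid (a point): centre (half-way up) of a loose plain steel weight like a square nut, 46 x 46 mm and 16 mm tall (z) with the four 1 mm feet under it, sides along its x and y, with a 12.5 mm square hole (sides along x and y) through its middle along z; lies flat on the chopping board. Each weighs about 0.22 kg (0.19 to 0.25, hidden) and sinks the tray by 6 to 8.1 mm
- weight_b_mid (a point): centre (half-way up) of a loose plain steel weight like a square nut, 46 x 46 mm and 16 mm tall (z) with the four 1 mm feet under it, sides along its x and y, with a 12.5 mm square hole (sides along x and y) through its middle along z; lies flat on the chopping board. Each weighs about 0.22 kg (0.19 to 0.25, hidden) and sinks the tray by 6 to 8.1 mm
- weight_c_mid (a point): centre (half-way up) of a loose plain steel weight like a square nut, 46 x 46 mm and 16 mm tall (z) with the four 1 mm feet under it, sides along its x and y, with a 12.5 mm square hole (sides along x and y) through its middle along z; lies flat on the chopping board. Each weighs about 0.22 kg (0.19 to 0.25, hidden) and sinks the tray by 6 to 8.1 mm
- weight_d_mid (a point): centre (half-way up) of a loose plain steel weight like a square nut, 46 x 46 mm and 16 mm tall (z) with the four 1 mm feet under it, sides along its x and y, with a 12.5 mm square hole (sides along x and y) through its middle along z; lies flat on the chopping board. Each weighs about 0.22 kg (0.19 to 0.25, hidden) and sinks the tray by 6 to 8.1 mm
- board: fixed striped wooden chopping board, 210 x 330 x 22 mm (x, y, z), origin at the middle of its underside; the weights lie on its top, about 104 mm apart along its x and 170 mm along its y
- tray: round flat steel tray of the spring scale, 128 mm across; origin at the centre of its upper face, 100 mm above the worktop when empty, z up. It only sinks straight down, on a soft spring of 300 N/m, at most 44 mm, and springs back. Pushed down by more than 38 mm (weights, about 2.2 N each, and hand together 11 N) it is overloaded and the job has failed, as it has after any knock or push over 25 N on tray or post
- post_nominal (a point): point on the tray's axis 60 mm above its face, level with the top of the post. The post (smooth upright steel, 10 mm thick, 60 mm tall, flat top) really stands 4 to 7 mm off this axis, on a side that is not given; it does not shift under light side forces. When a weight pressed lightly on its top slides over it, the tray springs up through the hole
- scale: fixed foot of the scale, white, round, 148 mm across and 50 mm tall, origin at the centre of its underside, under the tray's centre; a thin column 123 mm tall stands 98 mm from the centre on its -y side (the robot's right) and carries the fork
- pointer (a point): tip of the thin pointer on the tray's rim, at its -y side, 3 mm below the tray's face and 96 mm from its centre; it sinks with the tray
- mark (a point): middle of the gap of the black fork on the scale's column: two prongs, one above the other, 10 mm clear between them; the gap's middle starts 15 to 23.5 mm below the pointer, which needs two or three weights. Fixed during the work
- tealight: fixed bystander: tea light, 38 mm across, 15 mm tall, at the middle of the board between the weights; origin at its underside
- timer: bystander: round kitchen timer, 65 mm across, 52 mm tall, origin at its underside
- jar_a: bystander: spice jar with a dark cap, 41 mm across, 105 mm tall, origin at its underside
- jar_b: bystander: spice jar with a dark cap, 41 mm across, 105 mm tall, origin at its underside
- peppermill: fixed bystander: dark wooden pepper mill, 58 mm across, 160 mm tall, origin at its underside
- bowl: fixed bystander: small bowl, 120 mm across, 61 mm tall, origin at its underside
There are look-alikes about, which are no part of the job. Leave any green look-alike of the part that bears weight_d_mid alone.

How it is judged:
On the way:
1. one weight is threaded flat on the post and released, while the other three are away from the scale ((((horizontal distance between weight_a_mid and tray below 0.014 m and z of weight_a_mid in the frame of tray between 0.003 and 0.055 m and angle between weight_a_mid's own z axis and vertical below 0.12 rad and linear speed of weight_a below 0.03 m/s and contact force between weight_a and the fingers below 0.05 N) and horizontal distance between each of weight_b_mid, weight_c_mid, weight_d_mid and tray above 0.1 m) or ((horizontal distance between weight_b_mid and tray below 0.014 m and z of weight_b_mid in the frame of tray between 0.003 and 0.055 m and angle between weight_b_mid's own z axis and vertical below 0.12 rad and linear speed of weight_b below 0.03 m/s and contact force between weight_b and the fingers below 0.05 N) and horizontal distance between each of weight_a_mid, weight_c_mid, weight_d_mid and tray above 0.1 m) or ((horizontal distance between weight_c_mid and tray below 0.014 m and z of weight_c_mid in the frame of tray between 0.003 and 0.055 m and angle between weight_c_mid's own z axis and vertical below 0.12 rad and linear speed of weight_c below 0.03 m/s and contact force between weight_c and the fingers below 0.05 N) and horizontal distance between each of weight_a_mid, weight_b_mid, weight_d_mid and tray above 0.1 m) or ((horizontal distance between weight_d_mid and tray below 0.014 m and z of weight_d_mid in the frame of tray between 0.003 and 0.055 m and angle between weight_d_mid's own z axis and vertical below 0.12 rad and linear speed of weight_d below 0.03 m/s and contact force between weight_d and the fingers below 0.05 N) and horizontal distance between each of weight_a_mid, weight_b_mid, weight_c_mid and tray above 0.1 m))), for 0.2 s.
At the end, for the whole second after the job is handed in: The pointer rests within 5.5 mm above or below the middle of the fork's gap; every weight is either threaded flat on the tray's post (centre within 14 mm of the tray's centre, tilt under 0.12 rad, released and still) or lies flat on the board within 30 mm of where it began (z of pointer in the frame of mark between -0.0055 and 0.0055 m and ((horizontal distance between weight_a_mid and tray below 0.014 m and z of weight_a_mid in the frame of tray between 0.003 and 0.055 m and angle between weight_a_mid's own z axis and vertical below 0.12 rad and linear speed of weight_a below 0.03 m/s and contact force between weight_a and the fingers below 0.05 N) or (horizontal distance between weight_a_mid and tray above 0.1 m and (distance of weight_a_mid from where it was at the start of the episode below 0.03 m and angle between weight_a_mid's own z axis and vertical below 0.12 rad))) and ((horizontal distance between weight_b_mid and tray below 0.014 m and z of weight_b_mid in the frame of tray between 0.003 and 0.055 m and angle between weight_b_mid's own z axis and vertical below 0.12 rad and linear speed of weight_b below 0.03 m/s and contact force between weight_b and the fingers below 0.05 N) or (horizontal distance between weight_b_mid and tray above 0.1 m and (distance of weight_b_mid from where it was at the start of the episode below 0.03 m and angle between weight_b_mid's own z axis and vertical below 0.12 rad))) and ((horizontal distance between weight_c_mid and tray below 0.014 m and z of weight_c_mid in the frame of tray between 0.003 and 0.055 m and angle between weight_c_mid's own z axis and vertical below 0.12 rad and linear speed of weight_c below 0.03 m/s and contact force between weight_c and the fingers below 0.05 N) or (horizontal distance between weight_c_mid and tray above 0.1 m and (distance of weight_c_mid from where it was at the start of the episode below 0.03 m and angle between weight_c_mid's own z axis and vertical below 0.12 rad))) and ((horizontal distance between weight_d_mid and tray below 0.014 m and z of weight_d_mid in the frame of tray between 0.003 and 0.055 m and angle between weight_d_mid's own z axis and vertical below 0.12 rad and linear speed of weight_d below 0.03 m/s and contact force between weight_d and the fingers below 0.05 N) or (horizontal distance between weight_d_mid and tray above 0.1 m and (distance of weight_d_mid from where it was at the start of the episode below 0.03 m and angle between weight_d_mid's own z axis and vertical below 0.12 rad)))); the robot touches nothing.
It fails at once if the scale is overloaded: its tray is pushed down by more than 38 mm (height (world z) of tray below 0.062 m).
It fails at once if a knock or push of more than 25 N on the tray or its post (contact force between tray and anything else above 25 N).
It fails at once if the timer or a spice jar is moved by more than 30 mm or tipped (distance of any of timer, jar_a, jar_b from where it was at the start of the episode above 0.03 m or angle between any of timer, jar_a, jar_b's own z axis and vertical above 0.3 rad).
It also fails if it takes over 72 s, if anything falls off the work surface, if the arm or the gripper's body presses on something with over 40 N, if the wrist force passes 120 N, or if a joint passes its speed limit or range.

### The arm

A 6-joint arm with a two-finger parallel gripper is mounted at the origin on a cart in front of the work surface, level with it; the furniture and walls round the work are solid. World frame = base frame: x ahead of the robot, y to its left, z up, the work surface at z = 0. Lengths are in m, angles in rad, forces in N, time in s.
With the tool pointing down it reaches from about 0.375 to 0.9 m from the base axis. Payload 3.1 kg.
Tool frame: the origin (TCP) lies midway between the tips of the shut fingers; the grasp point (between the pads) lies 19 mm behind it; x points along the fingers, y is the direction in which the jaws open and shut, and the axes are right-handed (so a half turn about x gives the same grasp; the last joint's range is limited). The gripper opens to 87 mm and grips with 3 to 60 N. Pads are 19 mm wide; open, the fingers measure 117 mm over their backs; the gripper's body (75 mm by 190 mm) begins 51 mm behind the grasp point.
Start: joints at [-1.502, 0.527, 1.433, -0, 1.181, -0.178], TCP at [0.153, -0.606, 0.223] pointing down, gripper open.
Joint ranges: [-3.08, 3.08], [-0.75, 2.2], [0.22, 2.44], [-1.43, 4.57], [0, 2.65], [-2.85, 2.85]. Speed limits (rad/s): [2.79, 2.79, 3.14, 3.14, 3.14, 3.14].

### API

Orientations are given as a unit quaternion [w, x, y, z].
In Python, from bench import telemetry, imaging, sign_off, cut_out gives the robot as it stands.
- The arm moves only by the tool apply_moves, never from a script. Its arguments are lists of equal length, an entry for each row: "translation": the shift along the world's x, y, z in mm, a list of three; "roll": the turn about the world's z in degrees; "hand": the finger opening in mm, from 0 to 87. A call has 1 to 5 rows; each row is the pose to reach, as a shift and turn from the pose commanded when the call began; what a row does not reach only later rows make up. A row lasts 1/10 s, in which the tool goes at most 50 mm and 8.59 degrees, less where a joint would pass 70% of its speed; a pose out of reach is approached as far as the arm can. A call with a gripper value outside its range is refused whole. The fingers move at their own pace and stop on an object; "newtons" is the grip in N (left out, the last holds). Time passes only in rows, so rows that repeat a pose let the fingers close. It gives the time, the measured TCP pose, the force and the opening at its end, in the units of the state.
- telemetry.state(): the state, without advancing time (a new reading comes with each control period).
- imaging.snapshot(name): name is "side" or "top" or "wrist"; returns the picture (420x560x3 uint8, red, green, blue); there is no depth.
- imaging.camera_info(name): a dict with "vertical_fov" (degrees; the focal length in pixels is half the picture's height over the tangent of half this angle, whatever the lens; pixels are square), "cx", "cy" (the principal point, pixels), "R" (3x3) and "t" (3): a world point X has camera coordinates R X + t; the wrist camera has in their place "T_tool_cam" (4x4, takes a point from camera to tool coordinates, whose origin is the TCP and whose axes are the tool frame's). Camera axes: x right, y down, z forward; pixel columns grow to the right and rows downward; lengths in m; the calibration is good to about 2 mm. A picture is of the moment at which its call begins: read the wrist's pose just before it. camera_info takes no time and is no camera call.
- sign_off(): hands the job in, once; it reports no verdict.
Trained networks look in the newest picture that a camera, given by its name, has taken for a name from the list of things; names that differ only in an ending like _2 or _b are one class to them, and where a whole thing is asked for, a point or a joint stands for the part that bears it (a point fixed in the world has none). Each returns a list of dicts, best first, with "confidence" (0 to 1); they miss things now and then, are a little off and sometimes report something else, mostly with a low value. They report only what shows in the picture. A call takes as long as a camera call. They do not tell look-alikes from the thing itself.
- cut_out(camera, thing): "mask" (420x560 bool, what is visible of it) and "centre" ([column, row] in pixels, amid what is visible of it).
The state is a dict: "clock": time; "joint_pos": joint angles; "joint_velocities": joint speeds; "tau": joint torques, N m; "tool_pos": TCP position; "tcp_rot": TCP orientation; "force": force on the tool from outside, world axes, zero at the start; "ft_torque": the same for the moment, N m; "gripper_width": finger opening in m.
Only numpy, scipy, OpenCV 4.12 (cv2) and the standard library are available. Lean on these libraries where they do the work, as an engineer would, in place of code of your own. Each camera call takes 0.05 s, during which the arm holds its last target. There are 200 camera calls.

## Working session

There is one attempt and no reset: what is moved stays moved. The work goes in short steps, Python scripts to look and compute and a tool call to move; the robot and the scene stay as the last step left them, time stands still between calls to the robot, and variables do not carry over. Pictures are saved under pics/ and viewed, about 8 in all and at most 12, crops included, and the job is handed in when it is done.

Besides the shell and the picture viewer there is one more tool, called after ">>>" in YAML: its name, and indented under it one key for each argument. apply_moves: Moves the arm, as the interface text tells. Its arguments: {"type":"object","properties":{"translation":{"type":"array"},"roll":{"type":"array"},"hand":{"type":"array"},"newtons":{"type":"number"}},"required":["translation","roll","hand"]}

```bash
mkdir -p pics; ls
cat > h.py <<'E'
import numpy as np, cv2
from bench import telemetry, imaging, sign_off, cut_out
def K(c):
    f=210/np.tan(np.radians(c["vertical_fov"])/2); return f,c["cx"],c["cy"]
def ray(name,px,st=None):
    c=imaging.camera_info(name); f,cx,cy=K(c)
    d=np.array([(px[0]-cx)/f,(px[1]-cy)/f,1.])
    if name=="wrist":
        from scipy.spatial.transform import Rotation as Ro
        T=np.array(c["T_tool_cam"]); w,x,y,z=st["tcp_rot"]; R=Ro.from_quat([x,y,z,w]).as_matrix()
        return R@T[:3,3]+np.array(st["tool_pos"]), R@T[:3,:3]@d
    R=np.array(c["R"]);t=np.array(c["t"]); return -R.T@t, R.T@d
def at_z(name,px,z,st=None):
    o,d=ray(name,px,st); return o+d*(z-o[2])/d[2]
def proj(name,X,st=None):
    c=imaging.camera_info(name); f,cx,cy=K(c)
    if name=="wrist":
        from scipy.spatial.transform import Rotation as Ro
        T=np.array(c["T_tool_cam"]); w,x,y,z=st["tcp_rot"]; R=Ro.from_quat([x,y,z,w]).as_matrix()
        p=T[:3,:3].T@(R.T@(np.array(X)-st["tool_pos"])-T[:3,3])
    else: p=np.array(c["R"])@X+np.array(c["t"])
    return np.array([f*p[0]/p[2]+cx,f*p[1]/p[2]+cy])
def snap(name,fn=None):
    im=imaging.snapshot(name)
    if fn: cv2.imwrite("pics/"+fn,im[:,:,::-1])
    return im
E
python3 - <<'E'
from h import *
a=snap("side");b=snap("top")
top=b[:,:,::-1]
cv2.imwrite("pics/1.png",cv2.resize(top,(800,600),interpolation=cv2.INTER_CUBIC))
cv2.imwrite("pics/2.png",cv2.resize(a[:,:,::-1],(800,600),interpolation=cv2.INTER_CUBIC))
for n in ["weight_a_mid","tray","scale","board","tealight","peppermill","bowl","jar_a","timer"]:
    for cam in["top","side"]:
        print(n,cam,[(round(r["confidence"],2),np.round(r["centre"],1).tolist(),int(r["mask"].sum()), at_z(cam,r["centre"],{"w":.03,"t":.1}.get(n[0],0.03)).round(3)[:2].tolist()) for r in cut_out(cam,n)])
s=telemetry.state();print(s)
for n in["side","top","wrist"]:print(imaging.camera_info(n))
E
```

```text
pics
weight_a_mid top [(0.47, [237.8, 218.7], 206, [0.515, 0.123])]
weight_a_mid side []
tray top [(0.82, [345.1, 220.8], 1376, [0.493, -0.204]), (0.74, [343.5, 144.3], 441, [0.731, -0.211])]
tray side [(0.55, [327.0, 256.1], 141, [0.557, -0.208])]
scale top [(0.97, [344.6, 219.4], 1904, [0.505, -0.216]), (0.72, [173.8, 233.9], 180, [0.471, 0.325])]
scale side [(0.77, [306.5, 296.1], 404, [0.449, -0.238])]
board top []
board side [(0.53, [284.0, 213.1], 57, [0.633, 0.069])]
tealight top [(0.42, [205.0, 209.2], 87, [0.538, 0.215])]
tealight side [(0.49, [308.2, 204.7], 362, [0.672, -0.008])]
peppermill top [(0.68, [341.7, 144.2], 373, [0.752, -0.218]), (0.42, [174.5, 233.2], 257, [0.473, 0.323])]
peppermill side [(0.64, [367.8, 234.1], 581, [0.777, -0.19]), (0.23, [307.2, 295.0], 406, [0.453, -0.237])]
bowl top [(0.87, [411.5, 176.7], 1169, [0.639, -0.439]), (0.19, [344.1, 219.5], 1417, [0.505, -0.214])]
bowl side [(0.68, [401.1, 300.1], 1390, [0.646, -0.428])]
jar_a top [(0.77, [276.4, 154.0], 199, [0.724, -0.004]), (0.64, [206.9, 213.0], 115, [0.535, 0.221]), (0.63, [300.3, 157.0], 
[... 1239 characters left out ...]
595, 'cx': 278.0739662372235, 'cy': 201.58266411754482, 'R': array([[-0.02304492, -0.99970963,  0.0070413 ],
       [-0.98785168,  0.02168775, -0.15387883],
       [ 0.15368144, -0.01050189, -0.98806464]]), 't': array([0.00733592, 0.56474495, 1.1991706 ])}
{'vertical_fov': 68.33584918444977, 'cx': 279.81240260858823, 'cy': 212.96045361323763, 'T_tool_cam': array([[-6.00454513e-05, -2.98655603e-01,  9.54360952e-01,
        -1.62014462e-01],
       [ 9.99999995e-01, -9.77463951e-05,  3.23283788e-05,
         3.88288375e-04],
       [ 8.36302913e-05,  9.54360949e-01,  2.98655607e-01,
        -8.12826393e-02],
       [ 0.00000000e+00,  0.00000000e+00,  0.00000000e+00,
         1.00000000e+00]])}
```

View pics/1.png

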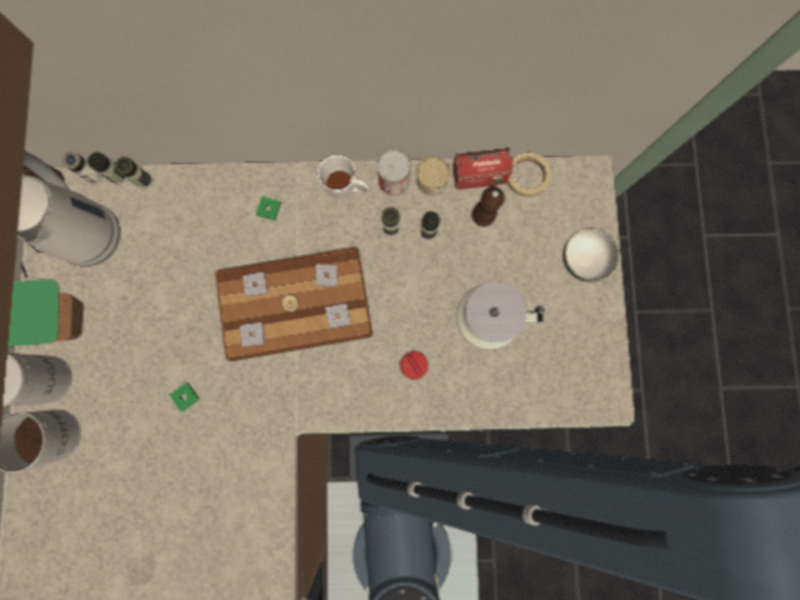

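View pics/2.png

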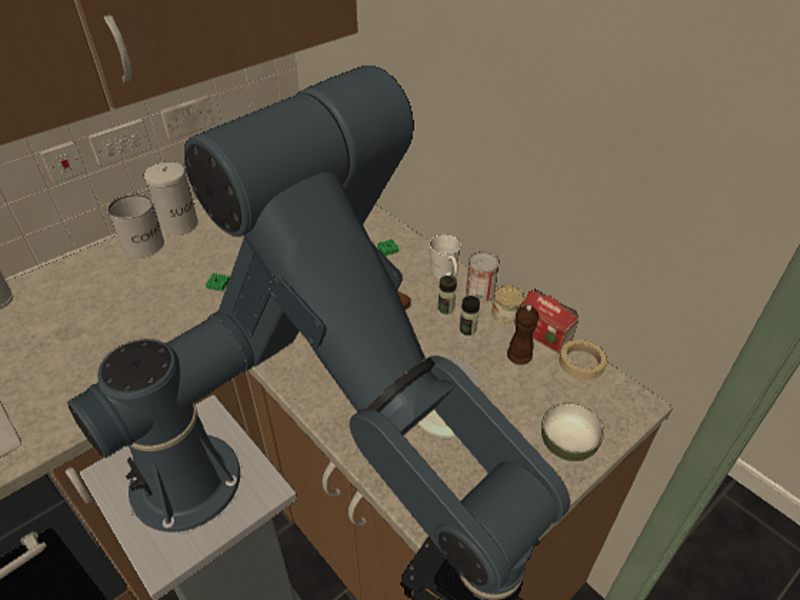

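The top view shows four grey weights on the board at about (255,284), (326,275), (338,316) and (251,334) in the 800x600 picture. The green squares at (268,208) and (184,397) are off the board, so they are the look-alikes and I'll leave them. The tray and post are at about (494,312). Next I'll measure these in the stored image and plan the move.

Run:
```python
from h import *
from scipy.spatial.transform import Rotation as Ro
b=snap("top")
for p in [(255,284),(326,275),(338,316),(251,334)]:
    u,v=int(p[0]*.7),int(p[1]*.7)
    w=b[v-14:v+15,u-14:u+15].astype(int); sat=w.max(2)-w.min(2)
    m=(sat<45)&(w.max(2)>100); n,l,s,c=cv2.connectedComponentsWithStats(m.astype(np.uint8))
    k=1+np.argmax(s[1:,4]); pts=np.argwhere(l==k)[:,::-1]
    W=np.array([at_z("top",q+np.array([u-14,v-14]),.038)[:2] for q in pts])
    print(W.mean(0).round(4),s[k,4],cv2.minAreaRect((W*1000).astype(np.float32)))
print("tray",at_z("top",[345.1,218.5],.1),"post",at_z("top",[345.8,218.4],.16))
print("board corners",[at_z("top",np.array(q)*.7,.022).round(3).tolist() for q in[(217,268),(357,248),(371,335),(228,359)]])
s=telemetry.state();w,x,y,z=s["tcp_rot"];print(Ro.from_quat([x,y,z,w]).as_matrix().round(3),s["clock"])
```

```text
[0.5837 0.3116] 241 ((583.2852783203125, 311.732666015625), (50.195770263671875, 50.848148345947266), 10.266016006469727)
[0.6002 0.1534] 225 ((600.2344360351562, 153.35693359375), (48.60512924194336, 49.91661071777344), 84.51490020751953)
[0.509  0.1285] 237 ((508.005859375, 128.57177734375), (49.788543701171875, 52.35757827758789), 10.168037414550781)
[0.4716 0.316 ] 244 ((471.69482421875, 315.8553161621094), (49.925537109375, 48.83232498168945), 5.9082512855529785)
tray [ 0.50024716 -0.20461536  0.1       ] post [ 0.49401176 -0.19575287  0.16      ]
board corners [[0.623, 0.4, 0.022], [0.662, 0.084, 0.022], [0.464, 0.055, 0.022], [0.418, 0.371, 0.022]]
[[ 0.     0.245 -0.969]
 [-0.    -0.969 -0.245]
 [-1.     0.    -0.   ]] 1.05
```

>>> apply_moves:
  translation:
    - [31, 37, 8]
    - [62, 74, 15]
    - [93, 111, 22]
    - [124, 148, 30]
    - [155, 185, 37]
  roll: [-1.4, -2.8, -4.2, -5.6, -7]
  hand: [87, 87, 87, 87, 87]

```text
clock: 1.55
tool_pos: [0.3093, -0.4195, 0.26]
tcp_rot: [0.044, 0.706, 0.044, -0.706]
force: [0.2, -0.7, -0.4]
gripper_width: 0.0872
```

>>> apply_moves:
  translation:
    - [31, 37, 0]
    - [62, 74, 0]
    - [93, 111, 0]
    - [124, 148, 0]
    - [155, 185, 0]
  roll: [0, 0, 0, 0, 0]
  hand: [87, 87, 87, 87, 87]

```text
clock: 2.05
tool_pos: [0.4644, -0.2343, 0.2599]
tcp_rot: [0.045, 0.706, 0.044, -0.706]
force: [0.5, -0.8, 0.2]
gripper_width: 0.0871
```

>>> apply_moves:
  translation:
    - [16, 18, 0]
    - [31, 36, 0]
    - [31, 36, 0]
    - [31, 36, 0]
  roll: [0, 0, 0, 0]
  hand: [87, 87, 87, 87]

```text
clock: 2.45
tool_pos: [0.4943, -0.1997, 0.2595]
tcp_rot: [-0.045, -0.706, -0.045, 0.706]
force: [0.1, 0.0, 0.6]
gripper_width: 0.0871
```

Run:
```python
from h import *
s=telemetry.state();b=snap("wrist")
np.save("w1.npy",b);import pickle;pickle.dump(s,open("w1.pkl","wb"))
o=cv2.resize(b[:,:,::-1],(800,600),interpolation=cv2.INTER_CUBIC);cv2.imwrite("pics/3.png",o)
print(s["clock"],s["tool_pos"],s["tcp_rot"],s["force"])
for r in cut_out("wrist","tray"):
    print(r["confidence"],r["centre"],at_z("wrist",r["centre"],.1,s))
    c=cv2.findContours(r["mask"].astype(np.uint8),0,2)[0]; c=max(c,key=len)
    print(cv2.boundingRect(c))
```

```text
2.45 [ 0.4942914  -0.1997006   0.25954197] [-0.04506106 -0.70553458 -0.04474967  0.70582428] [0.10482164 0.02672991 0.55668939]
0.86 [291.6, 186.7] [ 0.5057095 -0.2114627  0.1      ]
(229, 128, 149, 118)
```

View pics/3.png

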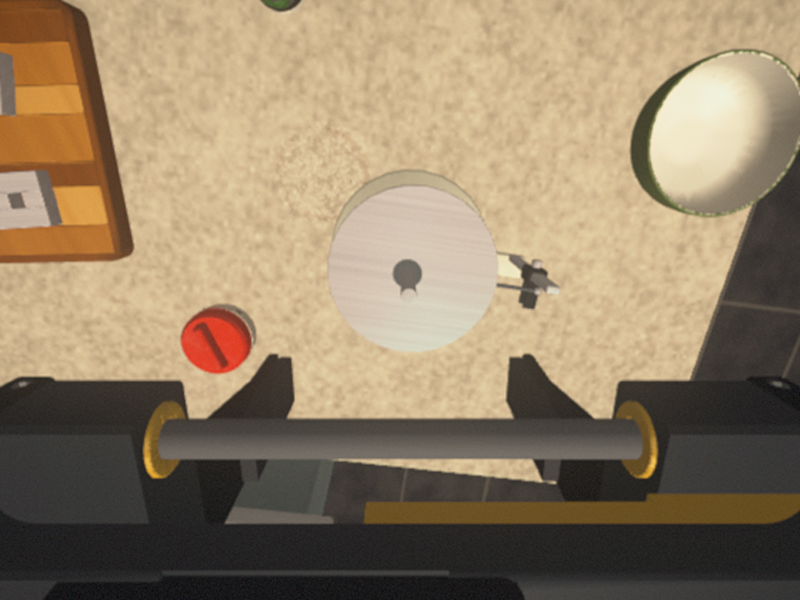

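The wrist picture shows the tray at (412,268), the round post with its base at (407,273) and top near (409,296), and the pointer and fork at (530,280). I'll enlarge a crop to measure the post top.

Run:
```python
from h import *
import pickle
b=np.load("w1.npy");s=pickle.load(open("w1.pkl","rb"))
c=b[165:225,250:395,::-1]
cv2.imwrite("pics/4.png",cv2.resize(c,None,fx=5.5,fy=5.5,interpolation=cv2.INTER_CUBIC))
for X in [(285,191,.1),(286,207,.16)]: print(at_z("wrist",X[:2],X[2],s))
print(proj("wrist",[.5,-.2,.1],s))
# tray outline: bright low-saturation region
r=[r for r in cut_out("wrist","tray")][0]
p=cv2.findContours(r["mask"].astype(np.uint8),0,1)[0];p=max(p,key=len)[:,0]
W=np.array([at_z("wrist",q,.1,s)[:2] for q in p]); print(cv2.minEnclosingCircle((W*1000).astype(np.float32)))
print(W.min(0),W.max(0))
```

```text
[ 0.50018747 -0.2051327   0.1       ]
[ 0.49996092 -0.20505042  0.16      ]
[280.19906135 190.57538287]
((502.02374267578125, -225.243896484375), 80.3758773803711)
[ 0.43770419 -0.30554215] [ 0.56566041 -0.1449462 ]
```

View pics/4.png

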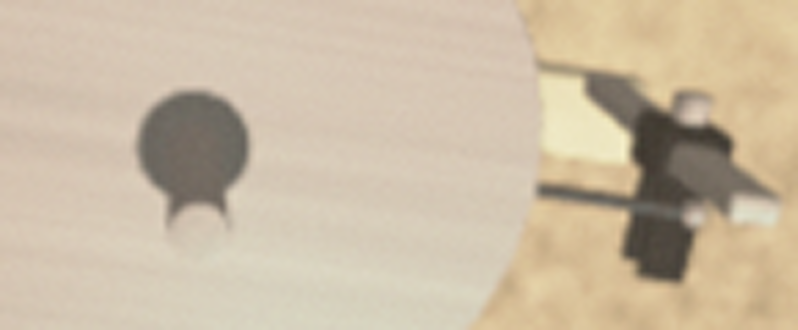

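The crop shows the post top at crop (199,232), which is (286.2,207.2) in the full picture. That puts it at about (0.500, -0.205), roughly 4 mm off the tray axis, so it fits the description. I'll move over the near weight next.

>>> apply_moves:
  translation:
    - [3, 48, -5]
    - [6, 96, -10]
    - [9, 144, -15]
    - [12, 192, -20]
    - [13, 240, -30]
  roll: [0, 0, 0, 0, 0]
  hand: [80, 80, 80, 80, 80]

```text
clock: 3.1
tool_pos: [0.508, 0.0405, 0.2301]
tcp_rot: [0.044, 0.707, 0.043, -0.705]
force: [1.3, -1.2, -0.3]
gripper_width: 0.0802
```

>>> apply_moves:
  translation:
    - [1, 45, -15]
    - [2, 88, -30]
    - [2, 88, -30]
    - [2, 88, -30]
  roll: [0, 0, 0, 0]
  hand: [80, 80, 80, 80]

```text
clock: 3.5
tool_pos: [0.5091, 0.1279, 0.1993]
tcp_rot: [-0.045, -0.705, -0.045, 0.706]
force: [0.5, 0.1, -0.6]
gripper_width: 0.0801
```

```bash
cat >> h.py <<'E'
def weights(b,s,z=.038):
    out=[]
    w=b.astype(int); sat=w.max(2)-w.min(2)
    m=((sat<28)&(w.max(2)>95)).astype(np.uint8); m=cv2.morphologyEx(m,cv2.MORPH_OPEN,np.ones((3,3)))
    for c in cv2.findContours(m,0,1)[0]:
        if len(c)<20: continue
        W=np.array([at_z("wrist",q,z,s)[:2] for q in c[:,0]]).astype(np.float32)*1000
        r=cv2.minAreaRect(W)
        if 35<min(r[1]) and max(r[1])<65: out.append((np.round(r[0],1).tolist(),np.round(r[1],1).tolist(),round(r[2],1),np.round(c[:,0].mean(0)).tolist()))
    return out
E
python3 - <<'E'
from h import *
s=telemetry.state();b=snap("wrist")
np.save("w2.npy",b);import pickle;pickle.dump(s,open("w2.pkl","wb"))
o=cv2.resize(b[:,:,::-1],(800,600),interpolation=cv2.INTER_CUBIC);cv2.imwrite("pics/5.png",o)
print(s["clock"],s["tool_pos"],s["force"])
for w in weights(b,s):print(w)
for r in cut_out("wrist","weight_a_mid"):
    print(round(r["confidence"],2),np.round(r["centre"]),at_z("wrist",r["centre"],.038,s).round(4),r["mask"].sum())
E
```

```text
3.5 [0.50909629 0.12789839 0.19926435] [ 0.49573184  0.08190925 -0.62959251]
0.94 [274. 190.] [0.5144 0.1346 0.038 ] 1694
0.51 [523.  22.] [ 0.6998 -0.0734  0.038 ] 3218
```

View pics/5.png

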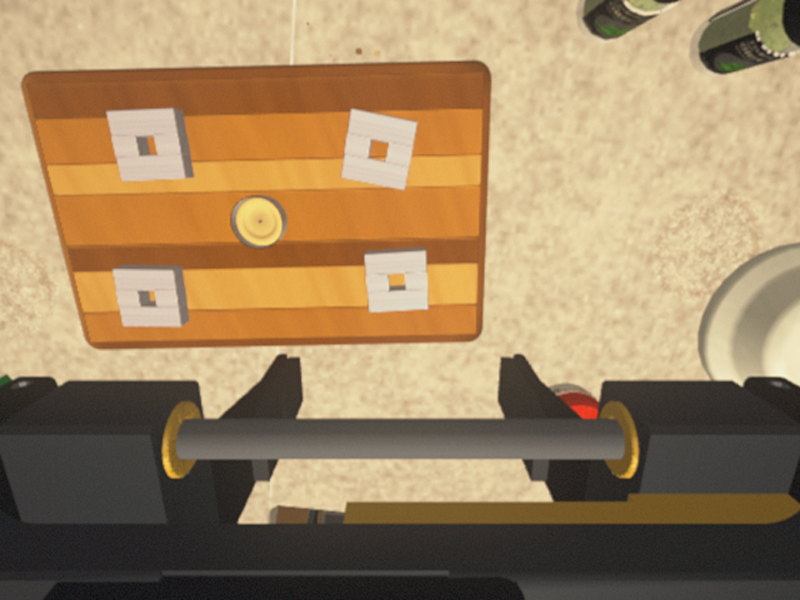

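The view shows the four grey weights at (150,146), (379,148), (151,297) and (397,281), with the tea light at (259,221). None of the green look-alikes is on the board. I'll fit the top faces.

```bash
cat > fit.py <<'E'
from h import *
def fit(b,s,px,z=.038,r=35,show=True):
    """px: orig pixel seed; fit 46mm square to bright low-sat top face in world plane."""
    u,v=map(int,px); u0,v0=max(u-r,0),max(v-r,0); w=b[v0:v+r,u0:u+r].astype(int)
    sat=(w.max(2)-w.min(2))/np.maximum(w.max(2),1)
    m=((sat<.2)&(w.max(2)>150)).astype(np.uint8)
    n,l,st,c=cv2.connectedComponentsWithStats(m,connectivity=4); k=1+np.argmax(st[1:,4])
    cn=max(cv2.findContours((l==k).astype(np.uint8),0,1)[0],key=len)[:,0]+[u0,v0]
    W=np.array([at_z("wrist",q,z,s)[:2] for q in cn]).astype(np.float32)*1000
    R=cv2.minAreaRect(W); return np.round(R[0],1),np.round(R[1],1),round(R[2],1)
E
python3 - <<'E'
from fit import *
import pickle
b=np.load("w2.npy");s=pickle.load(open("w2.pkl","rb"))
for p in [(150,146),(379,148),(151,297),(397,281)]:
    q=np.array(p)*.7
    print(p,fit(b,s,q), at_z("wrist",q-.5,.038,s).round(4))
E
```

```text
(150, 146) (array([581.6, 311.9]), array([44.3, 45.2]), 9.5) [0.5814 0.3103 0.038 ]
(379, 148) (array([598.7, 153.8]), array([44.6, 44.4]), 86.6) [0.6    0.1538 0.038 ]
(151, 297) (array([470.9, 316. ]), array([44.3, 45.8]), 7.3) [0.4717 0.3141 0.038 ]
(397, 281) (array([507.4, 129.6]), array([44.9, 44.4]), 10.9) [0.5078 0.1297 0.038 ]
```

>>> apply_moves:
  translation:
    - [-1, 1, -45]
    - [-1.7, 1.7, -90]
    - [-1.7, 1.7, -135]
    - [-1.7, 1.7, -160]
    - [-1.7, 1.7, -160]
  roll: [1, 2, 3.7, 3.7, 3.7]
  hand: [80, 80, 80, 80, 80]

```text
clock: 4.1
tool_pos: [0.5059, 0.1276, 0.037]
tcp_rot: [-0.066, -0.702, -0.066, 0.706]
force: [0.0, -0.3, 0.3]
gripper_width: 0.0798
```

>>> apply_moves:
  translation:
    - [0, 0, -7]
    - [0, 0, -14]
    - [0, 0, -14]
    - [0, 0, -14]
    - [0, 0, -14]
  roll: [0, 0, 0, 0, 0]
  hand: [80, 80, 70, 55, 40]
  newtons: 20

```text
clock: 4.6
tool_pos: [0.5082, 0.1299, 0.0264]
tcp_rot: [0.067, 0.705, 0.067, -0.703]
force: [0.3, 0.8, 0.2]
gripper_width: 0.0634
```

>>> apply_moves:
  translation:
    - [0, 0, 0]
    - [0, 0, 0]
    - [0, 0, 0]
    - [0, 0, 15]
    - [0, 0, 45]
  roll: [0, 0, 0, 0, 0]
  hand: [40, 40, 40, 40, 40]

```text
clock: 5.1
tool_pos: [0.5054, 0.1297, 0.0689]
tcp_rot: [-0.067, -0.702, -0.067, 0.706]
force: [0.0, 0.5, -1.5]
gripper_width: 0.0456
```

>>> apply_moves:
  translation:
    - [0, 0, 45]
    - [-1, -30, 80]
    - [-2, -75, 114]
    - [-3, -120, 114]
    - [-4, -165, 114]
  roll: [0, 0, 0, 0, 0]
  hand: [40, 40, 40, 40, 40]

```text
clock: 5.6
tool_pos: [0.504, -0.0368, 0.186]
tcp_rot: [0.068, 0.705, 0.067, -0.703]
force: [0.6, -0.4, -2.8]
gripper_width: 0.0461
```

>>> apply_moves:
  translation:
    - [-1, -45, 0]
    - [-2, -90, 0]
    - [-3, -135, 0]
    - [-3.6, -165, 0]
    - [-3.6, -169.8, 0]
  roll: [0, 0, 0, 0, 0]
  hand: [40, 40, 40, 40, 40]

```text
clock: 6.1
tool_pos: [0.5001, -0.209, 0.1842]
tcp_rot: [0.066, 0.704, 0.065, -0.704]
force: [-0.5, -0.0, -1.3]
gripper_width: 0.0456
```

Run:
```python
from h import *
for i in range(3):
    s=telemetry.state();b=snap("wrist");print(s["clock"],s["tool_pos"],s["force"],s["gripper_width"])
np.save("w3.npy",b);import pickle;pickle.dump(s,open("w3.pkl","wb"))
c=b[140:330,180:380,::-1]
cv2.imwrite("pics/6.png",cv2.resize(c,None,fx=3,fy=3,interpolation=cv2.INTER_CUBIC))
```

```text
6.1 [ 0.50005365 -0.20897088  0.18418531] [-4.96202813e-01 -1.21949284e-03 -1.29034956e+00] 0.04561245866585261
6.15 [ 0.49970354 -0.20745126  0.1840262 ] [ 0.71109261 -0.8875969  -2.83958113] 0.04580588272451307
6.2 [ 0.4993566  -0.20546399  0.18390285] [ 0.32230457  1.21696444 -2.29180532] 0.04601592763544986
```

View pics/6.png

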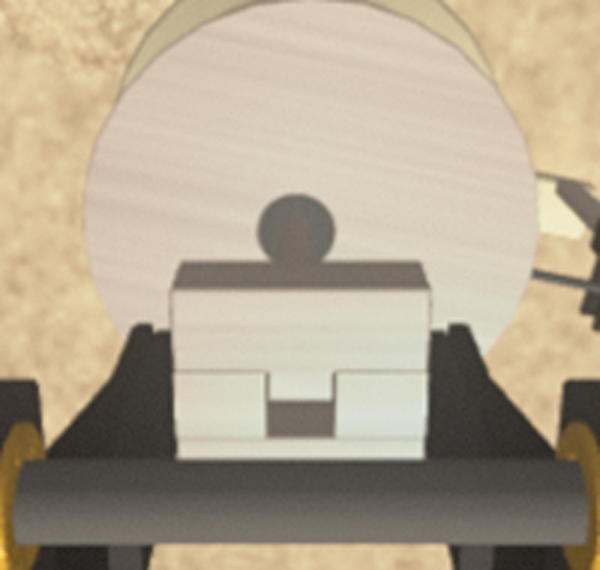

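Run:
```python
from fit import *
import pickle
s=pickle.load(open("w3.pkl","rb")); print(s["tcp_rot"])
f=lambda c,r:(180+(c+.5)/3-.5,140+(r+.5)/3-.5)
zt=s["tool_pos"][2]-.0036+.016
for n,p,z in [("hole c",(301,404),zt),("hole far",(301,371),zt),("hole near",(301,437),zt),("far edge",(301,289),zt),("L",(172,340),zt),("R",(430,340),zt),("collar",(296,231),.1)]:
    print(n,at_z("wrist",f(*p),z,s).round(4))
for X in [[.5,-.205,.16]]:
    q=proj("wrist",X,s);print((q-[180,140])*3)
b=np.load("w3.npy"); print(b[255:300:2,280].tolist())
```

```text
[-0.06586442 -0.70358336 -0.0668455   0.70438911]
hole c [ 0.4992 -0.2061  0.1963]
hole far [ 0.5057 -0.2048  0.1963]
hole near [ 0.4926 -0.2073  0.1963]
far edge [ 0.5211 -0.2019  0.1963]
L [ 0.5073 -0.1814  0.1963]
R [ 0.5159 -0.226   0.1963]
collar [ 0.5002 -0.2044  0.1   ]
[295.94884331 317.28813453]
[[212, 209, 191], [214, 213, 195], [215, 214, 197], [213, 213, 195], [213, 211, 192], [217, 217, 202], [217, 218, 203], [219, 222, 208], [221, 222, 209], [162, 159, 147], [115, 107, 97], [116, 106, 99], [119, 109, 100], [114, 105, 96], [115, 108, 98], [140, 129, 120], [210, 209, 191], [216, 215, 199], [219, 218, 201], [116, 115, 105], [78, 74, 69], [83, 77, 72], [79, 77, 69]]
```

>>> apply_moves:
  translation:
    - [0.9, 1.4, 0]
    - [0.9, 1.4, -10]
    - [0.9, 1.4, -20]
    - [0.9, 1.4, -26]
    - [0.9, 1.4, -30]
  roll: [0, 0, 0, 0, 0]
  hand: [40, 40, 40, 40, 40]

```text
clock: 6.75
tool_pos: [0.5005, -0.2028, 0.1535]
tcp_rot: [-0.067, -0.703, -0.068, 0.704]
force: [-0.4, -0.8, -1.7]
gripper_width: 0.0459
```

```bash
cat > f.py <<'E'
from h import *
F=[]
for i in range(5):
    s=telemetry.state();b=snap("wrist");F.append(np.r_[s["tool_pos"]*1000,s["force"]])
print(s["clock"],np.mean(F,0).round(2),np.std(F,0).round(2),s["gripper_width"])
E
python3 f.py
```

```text
6.95 [ 5.0063e+02 -2.0319e+02  1.5373e+02 -1.4000e-01 -4.2000e-01 -2.0900e+00] [0.21 0.3  0.42 0.19 0.36 0.3 ] 0.04573110084142203
```

>>> apply_moves:
  translation:
    - [0, 0, -10]
    - [0, 0, -20]
    - [0, 0, -30]
    - [0, 0, -38]
    - [0, 0, -45]
  roll: [0, 0, 0, 0, 0]
  hand: [40, 40, 40, 40, 40]

```text
clock: 7.5
tool_pos: [0.5006, -0.2034, 0.1084]
tcp_rot: [-0.067, -0.704, -0.067, 0.704]
force: [-0.2, -0.2, -2.7]
gripper_width: 0.0455
```

>>> apply_moves:
  translation:
    - [0, 0, -3]
    - [0, 0, -6]
    - [0, 0, -8]
    - [0, 0, -8]
    - [0, 0, -8]
  roll: [0, 0, 0, 0, 0]
  hand: [40, 40, 40, 40, 40]

```text
clock: 8.0
tool_pos: [0.501, -0.2036, 0.1018]
tcp_rot: [0.067, 0.704, 0.067, -0.704]
force: [-0.1, -0.5, -1.4]
gripper_width: 0.0459
```

```bash
python3 f.py
```

```text
8.2 [ 5.0099e+02 -2.0360e+02  1.0183e+02 -7.9000e-01  2.8000e-01 -1.1300e+00] [0.02 0.01 0.02 0.4  0.71 0.26] 0.04609052647558275
```

>>> apply_moves:
  translation:
    - [0, 0, 0]
    - [0, 0, 0]
    - [0, 0, 0]
    - [0, 0, 0]
    - [0, 0, 0]
  roll: [0, 0, 0, 0, 0]
  hand: [50, 58, 66, 72, 76]

```text
clock: 8.75
tool_pos: [0.501, -0.2037, 0.1016]
tcp_rot: [0.067, 0.704, 0.067, -0.704]
force: [0.3, 0.7, -0.1]
gripper_width: 0.0716
```

>>> apply_moves:
  translation:
    - [0, 0, 15]
    - [0, 0, 50]
    - [0, 0, 95]
    - [0, 0, 130]
    - [0, 0, 130]
  roll: [0, 0, 0, 0, 0]
  hand: [76, 76, 76, 76, 76]

```text
clock: 9.25
tool_pos: [0.5041, -0.2055, 0.2369]
tcp_rot: [0.07, 0.707, 0.065, -0.701]
force: [0.6, -0.9, 0.7]
gripper_width: 0.0761
```

Run:
```python
from fit import *
s=telemetry.state();b=snap("wrist");print(s["clock"],s["tool_pos"])
np.save("w4.npy",b);import pickle;pickle.dump(s,open("w4.pkl","wb"))
c=b[130:270,220:400,::-1]
cv2.imwrite("pics/7.png",cv2.resize(c,None,fx=4,fy=4,interpolation=cv2.INTER_CUBIC))
print(proj("wrist",[.5,-.205,.11],s))
```

```text
9.25 [ 0.50405238 -0.2054887   0.23687129]
[276.95971866 208.9406367 ]
```

View pics/7.png

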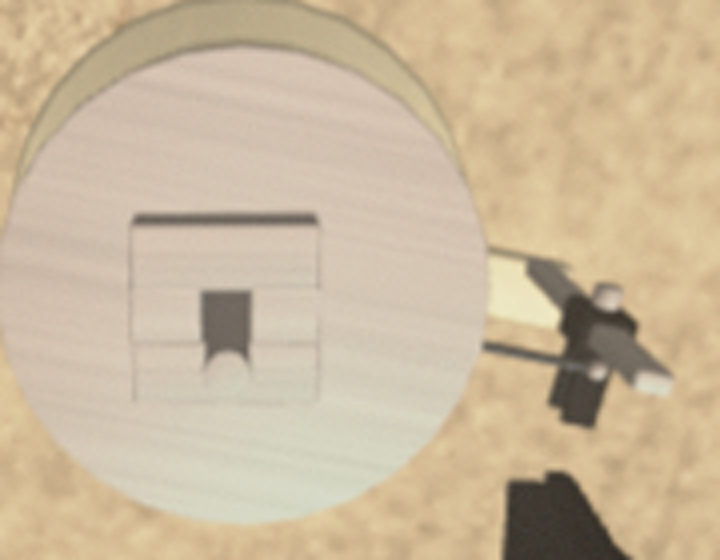

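The picture shows the first weight flat around the post. I'll take a side view once the arm is out of the way, over the second weight.

>>> apply_moves:
  translation:
    - [12, 46, 0]
    - [25, 92, 0]
    - [37, 138, 0]
    - [50, 184, 0]
    - [62, 230, 0]
  roll: [-3, -6, -9, -12, -14.3]
  hand: [76, 76, 76, 76, 76]

```text
clock: 9.8
tool_pos: [0.562, 0.0283, 0.2296]
tcp_rot: [0.022, -0.706, 0.022, 0.708]
force: [0.7, -0.0, -0.7]
gripper_width: 0.076
```

>>> apply_moves:
  translation:
    - [12, 46, 0]
    - [25, 92, 0]
    - [35.8, 127.4, -30]
    - [35.8, 127.4, -70]
    - [35.8, 127.4, -70]
  roll: [0, 0, 0, 0, 0]
  hand: [76, 76, 76, 76, 76]

```text
clock: 10.3
tool_pos: [0.5928, 0.1547, 0.1544]
tcp_rot: [0.019, -0.701, 0.021, 0.712]
force: [-1.3, 0.3, -0.2]
gripper_width: 0.0759
```

Run:
```python
from fit import *
a=snap("side");s=telemetry.state();b=snap("wrist");print(s["clock"],s["tool_pos"])
P=proj("side",[.5,-.3,.1]);print(P, proj("side",[.5,-.3,.09])-P)
np.save("s1.npy",a);u,v=P.astype(int)
c=a[v-50:v+40,u-60:u+60,::-1]
cv2.imwrite("pics/8.png",cv2.resize(c,None,fx=6,fy=6,interpolation=cv2.INTER_CUBIC))
q=proj("wrist",[.5987,.1538,.038],s);print(q,fit(b,s,q,r=50))
```

```text
10.35 [0.59499805 0.15394102 0.15732483]
[336.19224667 284.95907741] [-0.32233546  2.1900331 ]
[278.74979924 201.26375313] (array([599.4, 154.3]), array([45.2, 44.9]), 86.6)
```

View pics/8.png

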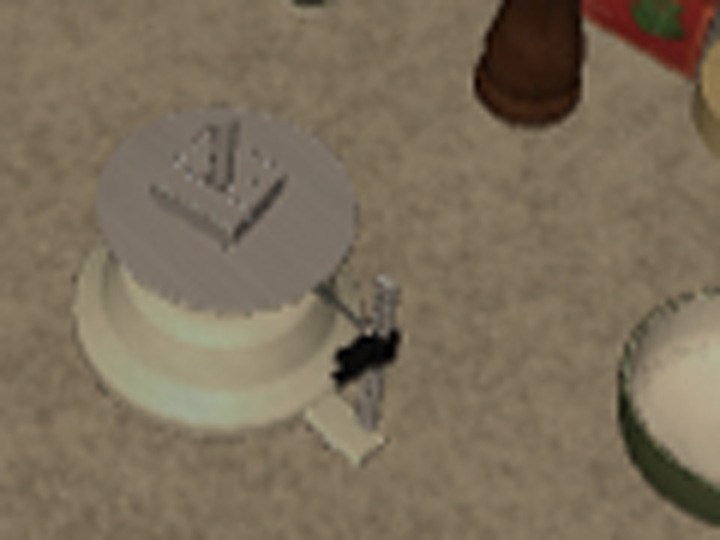

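The side view shows the first weight flat, with the pointer still above the black fork. The resolution there is poor, at 2 px per 10 mm. I'll pick up the second weight.

>>> apply_moves:
  translation:
    - [0.3, 0.3, -45]
    - [0.3, 0.3, -90]
    - [0.3, 0.3, -120]
    - [0.3, 0.3, -130]
    - [0.3, 0.3, -136]
  roll: [0, 0, 0, 0, 0]
  hand: [76, 76, 76, 76, 76]

```text
clock: 10.9
tool_pos: [0.6001, 0.1533, 0.0263]
tcp_rot: [-0.022, 0.707, -0.021, -0.706]
force: [0.8, -0.0, 0.3]
gripper_width: 0.0757
```

>>> apply_moves:
  translation:
    - [0, 0, 0]
    - [0, 0, 0]
    - [0, 0, 0]
    - [0, 0, 0]
    - [0, 0, 0]
  roll: [0, 0, 0, 0, 0]
  hand: [76, 65, 50, 40, 40]

```text
clock: 11.4
tool_pos: [0.5994, 0.1543, 0.0263]
tcp_rot: [-0.021, 0.707, -0.021, -0.706]
force: [-0.7, -0.1, 0.8]
gripper_width: 0.052
```

>>> apply_moves:
  translation:
    - [0, 0, 0]
    - [0, 0, 10]
    - [0, 0, 50]
    - [0, 0, 100]
    - [0, 0, 145]
  roll: [0, 0, 0, 0, 0]
  hand: [40, 40, 40, 40, 40]

```text
clock: 11.9
tool_pos: [0.5985, 0.1541, 0.1722]
tcp_rot: [0.021, -0.706, 0.021, 0.707]
force: [0.8, -0.6, -2.4]
gripper_width: 0.0456
```

```bash
python3 f.py
```

```text
12.1 [ 6.0133e+02  1.5442e+02  1.7564e+02  8.6000e-01  7.0000e-02 -1.2900e+00] [2.17 0.25 3.4  1.04 0.46 1.93] 0.04559746770745587
```

>>> apply_moves:
  translation:
    - [-12, -45, 18]
    - [-24, -90, 18]
    - [-37, -135, 18]
    - [-49, -180, 18]
    - [-62, -225, 18]
  roll: [0, 0, 0, 0, 0]
  hand: [40, 40, 40, 40, 40]

```text
clock: 12.65
tool_pos: [0.5346, -0.0718, 0.1862]
tcp_rot: [0.021, -0.705, 0.02, 0.709]
force: [1.2, -1.1, -1.4]
gripper_width: 0.0459
```

>>> apply_moves:
  translation:
    - [-12, -45, 0]
    - [-24, -90, 0]
    - [-34, -125, 0]
    - [-36.5, -132.7, 0]
    - [-36.5, -132.7, 0]
  roll: [0, 0, 0, 0, 0]
  hand: [40, 40, 40, 40, 40]

```text
clock: 13.15
tool_pos: [0.4989, -0.204, 0.1866]
tcp_rot: [0.023, -0.705, 0.021, 0.708]
force: [-0.6, -0.2, -2.4]
gripper_width: 0.0459
```

```bash
python3 f.py
python3 - <<'E'
from h import *
s=telemetry.state();b=snap("wrist");print(s["clock"],s["tool_pos"])
np.save("w5.npy",b);import pickle;pickle.dump(s,open("w5.pkl","wb"))
c=b[160:310,190:400,::-1]
cv2.imwrite("pics/9.png",cv2.resize(c,None,fx=3.5,fy=3.5,interpolation=cv2.INTER_CUBIC))
E
```

```text
13.35 [ 4.9965e+02 -2.0246e+02  1.8722e+02 -2.9000e-01 -4.0000e-02 -2.3000e+00] [0.49 0.88 0.44 0.53 0.42 0.43] 0.04594049385293426
13.4 [ 0.50053834 -0.20177992  0.18810915]
```

View pics/9.png

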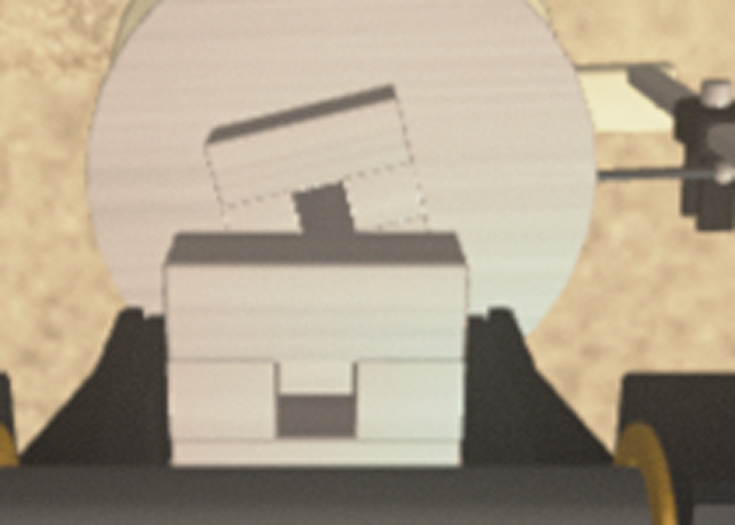

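The second weight's hole is at (280.4,274), the same place relative to the gripper as the first. I'll lower it in the same place.

>>> apply_moves:
  translation:
    - [0, 0, -12]
    - [0, 0, -24]
    - [0, 0, -32]
    - [0, 0, -38]
    - [0, 0, -44]
  roll: [0, 0, 0, 0, 0]
  hand: [40, 40, 40, 40, 40]

```text
clock: 13.95
tool_pos: [0.5004, -0.2035, 0.1437]
tcp_rot: [0.021, -0.707, 0.021, 0.707]
force: [-0.4, 0.5, -2.2]
gripper_width: 0.046
```

```bash
python3 f.py
```

```text
14.15 [ 5.0023e+02 -2.0347e+02  1.4373e+02 -3.0000e-01  3.4000e-01 -2.4200e+00] [0.25 0.16 0.51 0.4  0.79 0.33] 0.045849012591131624
```

>>> apply_moves:
  translation:
    - [0, 0, -10]
    - [0, 0, -20]
    - [0, 0, -27]
    - [0, 0, -31]
    - [0, 0, -35]
  roll: [0, 0, 0, 0, 0]
  hand: [40, 40, 40, 40, 40]

```text
clock: 14.7
tool_pos: [0.5001, -0.2033, 0.1089]
tcp_rot: [0.021, -0.706, 0.021, 0.707]
force: [-0.7, 0.8, -0.9]
gripper_width: 0.0459
```

```bash
python3 f.py
```

```text
14.9 [ 500.2  -203.36  109.06   -0.58    0.75   -0.74] [0.15 0.08 0.35 0.2  0.47 0.36] 0.046022084824123705
```

>>> apply_moves:
  translation:
    - [0, 0, 0]
    - [0, 0, 0]
    - [0, 0, 0]
    - [0, 0, 0]
    - [0, 0, 0]
  roll: [0, 0, 0, 0, 0]
  hand: [50, 58, 66, 72, 76]

```text
clock: 15.45
tool_pos: [0.5007, -0.2037, 0.1097]
tcp_rot: [-0.021, 0.707, -0.021, -0.707]
force: [-0.4, 0.5, 0.2]
gripper_width: 0.0722
```

>>> apply_moves:
  translation:
    - [0, 0, 15]
    - [0, 0, 55]
    - [0, 0, 100]
    - [-6, -30, 115]
    - [-16, -76, 115]
  roll: [0, 0, 0, 0, 0]
  hand: [76, 76, 76, 76, 76]

```text
clock: 15.95
tool_pos: [0.4865, -0.2794, 0.2283]
tcp_rot: [-0.018, 0.709, -0.021, -0.705]
force: [0.6, -0.7, -0.1]
gripper_width: 0.0763
```

>>> apply_moves:
  translation:
    - [-10, -45, 0]
    - [-20, -90, 0]
    - [-30, -135, 0]
    - [-34, -160, -40]
    - [-34, -160, -85]
  roll: [0, 0, 0, 0, 0]
  hand: [76, 76, 76, 76, 76]

```text
clock: 16.45
tool_pos: [0.4509, -0.4462, 0.1408]
tcp_rot: [-0.019, 0.709, -0.026, -0.705]
force: [-0.6, 0.1, 0.2]
gripper_width: 0.0759
```

>>> apply_moves:
  translation:
    - [0, 0, -20]
    - [0, 0, -40]
    - [0, 0, -40]
    - [0, 0, -40]
  roll: [0, 0, 0, 0]
  hand: [76, 76, 76, 76]

```text
clock: 16.85
tool_pos: [0.4506, -0.4396, 0.0995]
tcp_rot: [0.021, -0.707, 0.021, 0.707]
force: [-0.1, -0.4, -0.3]
gripper_width: 0.076
```

Run:
```python
from h import *
s=telemetry.state();b=snap("wrist");print(s["clock"],s["tool_pos"])
np.save("w6.npy",b);import pickle;pickle.dump(s,open("w6.pkl","wb"))
P=proj("wrist",[.5017,-.305,.09],s);print(P,proj("wrist",[.5017,-.305,.08],s))
u,v=max(int(P[0])-60,0),max(int(P[1])-70,0)
c=b[v:v+140,u:u+180,::-1];print(u,v)
cv2.imwrite("pics/10.png",cv2.resize(c,None,fx=4.2,fy=4.2,interpolation=cv2.INTER_CUBIC))
```

```text
16.85 [ 0.450561   -0.43957627  0.09954853]
[ 36.000852   187.19185478] [ 48.59725774 183.51819329]
0 117
```

View pics/10.png

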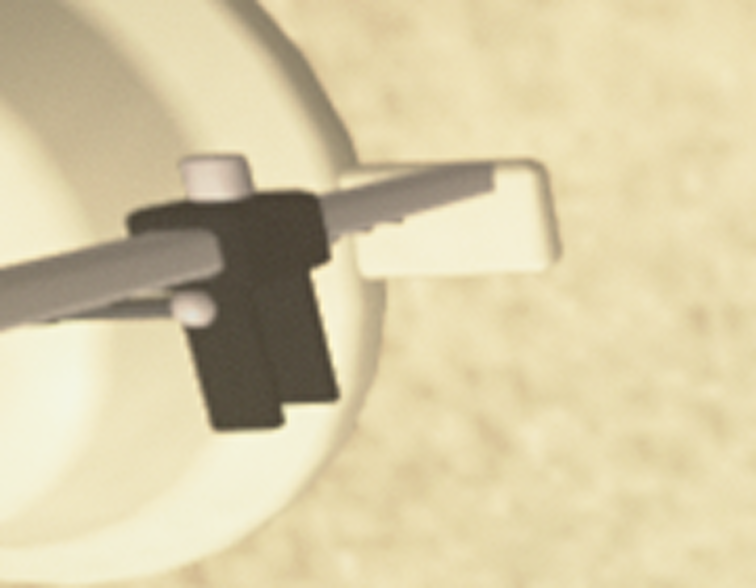

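The view shows the pointer knob at crop (193,309) beside the black prongs: the upper one at (213-283,430) and the lower one at (338,400). It's too close to call from this angle, so I'll take a view from straight above the fork and triangulate.

>>> apply_moves:
  translation:
    - [-4, 0, 45]
    - [-12, 45, 50]
    - [-20, 90, 50]
    - [-20, 135, 50]
    - [-20, 135, 50]
  roll: [0, 0, 0, 0, 0]
  hand: [76, 76, 76, 76, 76]

```text
clock: 17.4
tool_pos: [0.429, -0.2983, 0.151]
tcp_rot: [0.021, -0.706, 0.018, 0.708]
force: [0.1, -0.8, 1.1]
gripper_width: 0.076
```

>>> apply_moves:
  translation:
    - [0, 0, 0]
    - [0, 0, 0]
  roll: [0, 0]
  hand: [76, 76]

```text
clock: 17.6
tool_pos: [0.4319, -0.3064, 0.151]
tcp_rot: [-0.02, 0.708, -0.022, -0.706]
force: [-0.6, 0.4, 0.5]
gripper_width: 0.0762
```

Run:
```python
from h import *
import pickle
s=telemetry.state();b=snap("wrist");print(s["clock"],s["tool_pos"])
np.save("w7.npy",b);pickle.dump(s,open("w7.pkl","wb"))
def crop(n,u,v,w,h,f):
    a=np.load(n)[v:v+h,u:u+w,::-1].astype(float)/255
    return cv2.resize((255*a**.55).astype(np.uint8),None,fx=f,fy=f,interpolation=cv2.INTER_CUBIC)
P=proj("wrist",[.4867,-.305,.09],s).astype(int);print(P)
u,v=P-[32,45]
A=crop("w6.npy",20,145,66,90,6); B=crop("w7.npy",u,v,66,90,6);print(u,v)
cv2.imwrite("pics/11.png",np.hstack([A,B]))
```

```text
17.6 [ 0.43185209 -0.30638189  0.15095729]
[272 155]
240 110
```

View pics/11.png

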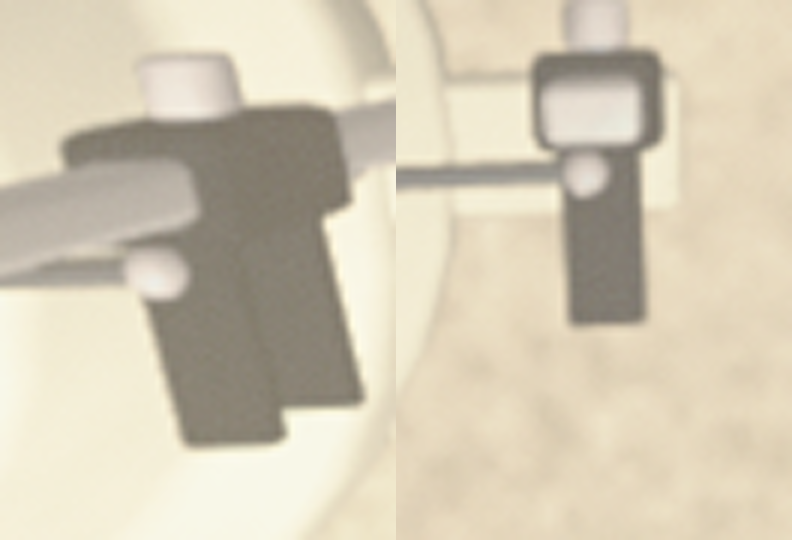

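From above (right half), the knob at (585,174) lies wholly over the upper prong, so the pointer is still above the gap. I'll check the numbers.

Run:
```python
from h import *
import pickle
s6=pickle.load(open("w6.pkl","rb"));s7=pickle.load(open("w7.pkl","rb"))
A=lambda c,r:(20+(c+.5)/6-.5,145+(r+.5)/6-.5)
B=lambda c,r:(240+(c-396+.5)/6-.5,110+(r+.5)/6-.5)
def tri(p,q):
    o1,d1=ray("wrist",p,s6);o2,d2=ray("wrist",q,s7)
    t=np.linalg.lstsq(np.c_[d1,-d2],o2-o1,rcond=None)[0]
    a,b=o1+d1*t[0],o2+d2*t[1];return ((a+b)/2*1000).round(1),round(1000*np.linalg.norm(a-b),1)
print("knob",tri(A(157,273),B(585,174)))
print("upper top +y tip",tri(A(183,445),B(571,325)))
print("upper bottom -y tip",tri(A(285,438),B(645,323)))
print("lower bottom -y tip",tri(A(364,403),B(645,323)))
```

```text
knob (array([ 498.4, -304.9,   83.5]), np.float64(0.3))
upper top +y tip (array([ 480.4, -301.9,   82.8]), np.float64(0.5))
upper bottom -y tip (array([ 479.9, -311.1,   80.9]), np.float64(0.6))
lower bottom -y tip (array([ 478.7, -310.9,   67.6]), np.float64(2.2))
```

The pointer is at z = 83.5 mm, with the fork gap at about 68 to 82 mm (middle about 75). A third weight is needed and should bring the pointer to about 76. I'll fetch the one at (470.9, 316).

>>> apply_moves:
  translation:
    - [0, 0, 45]
    - [0, 30, 80]
    - [0, 78, 80]
    - [0, 126, 80]
    - [0, 174, 80]
  roll: [0, 0, 3, 6, 10.7]
  hand: [76, 76, 76, 76, 76]

```text
clock: 18.15
tool_pos: [0.4313, -0.1307, 0.2303]
tcp_rot: [0.045, 0.706, 0.044, -0.705]
force: [1.1, 0.7, -0.1]
gripper_width: 0.0758
```

>>> apply_moves:
  translation:
    - [5, 48, 0]
    - [10, 96, 0]
    - [15, 144, 0]
    - [20, 192, 0]
    - [25, 240, 0]
  roll: [0, 0, 0, 0, 0]
  hand: [76, 76, 76, 76, 76]

```text
clock: 18.65
tool_pos: [0.457, 0.1105, 0.23]
tcp_rot: [0.045, 0.706, 0.044, -0.705]
force: [1.4, 0.1, -0.1]
gripper_width: 0.0756
```

>>> apply_moves:
  translation:
    - [5, 48, 0]
    - [10, 96, 0]
    - [13, 144, 0]
    - [15.4, 188, -20]
    - [15.4, 206.6, -60]
  roll: [0, 0, 0, 0, 0]
  hand: [76, 76, 76, 76, 76]

```text
clock: 19.15
tool_pos: [0.4758, 0.3209, 0.1721]
tcp_rot: [0.044, 0.71, 0.047, -0.701]
force: [1.2, 0.1, 0.2]
gripper_width: 0.0755
```

>>> apply_moves:
  translation:
    - [0, 0, 0]
    - [0, 0, 0]
    - [0, 0, 0]
  roll: [0, 0, 0]
  hand: [76, 76, 76]

```text
clock: 19.45
tool_pos: [0.4725, 0.3151, 0.1709]
tcp_rot: [0.044, 0.707, 0.045, -0.705]
force: [-0.4, 0.3, -0.1]
gripper_width: 0.0764
```

Run:
```python
from fit import *
for i in range(2):
    s=telemetry.state();b=snap("wrist");print(s["clock"],s["tool_pos"])
    q=proj("wrist",[.4709,.316,.038],s);print(q,fit(b,s,q,r=50))
```

```text
19.45 [0.47252896 0.31511047 0.17089306]
[278.20291886 204.16375324] (array([470.3, 317.1]), array([44.9, 43.6]), 5.8)
19.5 [0.47263427 0.31511594 0.17132665]
[278.24830976 204.25802214] (array([469.9, 317.1]), array([45.5, 43.6]), 5.8)
```

>>> apply_moves:
  translation:
    - [-0.5, 0.6, -45]
    - [-0.5, 0.6, -90]
    - [-0.5, 0.6, -125]
    - [-0.5, 0.6, -138]
    - [-0.5, 0.6, -144]
  roll: [-0.7, -0.7, -0.7, -0.7, -0.7]
  hand: [76, 76, 76, 76, 76]

```text
clock: 20.05
tool_pos: [0.4709, 0.316, 0.0255]
tcp_rot: [-0.04, -0.706, -0.04, 0.706]
force: [0.2, -0.5, 0.1]
gripper_width: 0.076
```

>>> apply_moves:
  translation:
    - [0, 0, 0]
    - [0, 0, 0]
    - [0, 0, 0]
    - [0, 0, 0]
    - [0, 0, 0]
  roll: [0, 0, 0, 0, 0]
  hand: [76, 65, 50, 40, 40]

```text
clock: 20.55
tool_pos: [0.4708, 0.3169, 0.0264]
tcp_rot: [0.041, 0.706, 0.041, -0.705]
force: [0.0, 0.7, 0.5]
gripper_width: 0.0518
```

>>> apply_moves:
  translation:
    - [0, 0, 0]
    - [0, 0, 10]
    - [0, 0, 50]
    - [0, 0, 100]
    - [0, 0, 145]
  roll: [0, 0, 0, 0, 0]
  hand: [40, 40, 40, 40, 40]

```text
clock: 21.05
tool_pos: [0.4698, 0.3163, 0.1722]
tcp_rot: [-0.041, -0.706, -0.041, 0.706]
force: [1.1, 0.2, -2.0]
gripper_width: 0.0459
```

>>> apply_moves:
  translation:
    - [3, -47, 15]
    - [6, -94, 15]
    - [9, -141, 15]
    - [12, -188, 15]
    - [15, -235, 15]
  roll: [0, 0, 0, 0, 0]
  hand: [40, 40, 40, 40, 40]

```text
clock: 21.55
tool_pos: [0.4847, 0.08, 0.1859]
tcp_rot: [-0.041, -0.706, -0.041, 0.706]
force: [1.0, -0.2, -2.6]
gripper_width: 0.0462
```

>>> apply_moves:
  translation:
    - [3, -47, 0]
    - [6, -94, 0]
    - [9, -141, 0]
    - [12, -188, 0]
    - [14, -235, 0]
  roll: [0, 0, 0, 0, 0]
  hand: [40, 40, 40, 40, 40]

```text
clock: 22.05
tool_pos: [0.4988, -0.1551, 0.1858]
tcp_rot: [-0.04, -0.706, -0.041, 0.706]
force: [0.8, 0.6, -1.2]
gripper_width: 0.046
```

>>> apply_moves:
  translation:
    - [1, -35, 0]
    - [1.2, -50.2, 0]
    - [1.2, -50.2, 0]
    - [1.2, -50.2, 0]
    - [1.2, -50.2, 0]
  roll: [0, 0, 0, 0, 0]
  hand: [40, 40, 40, 40, 40]

```text
clock: 22.55
tool_pos: [0.5, -0.2014, 0.1854]
tcp_rot: [-0.041, -0.705, -0.042, 0.706]
force: [-0.0, -0.6, -2.9]
gripper_width: 0.0455
```

```bash
python3 f.py
python3 - <<'E'
from h import *
import pickle
# hole centre in gripper: dark hole wall in weight top; compare to the earlier two pictures
def hole(b):
    g=b[235:300,255:306].mean(2); m=(g<150)
    w=b[235:293,240:320].astype(int).mean(2)
    rows=[r for r in range(262,292) if (b[r,275:287].mean(2)<150).mean()>.8]
    r=rows[len(rows)//2]; cols=[c for c in range(262,300) if b[r,c].mean()<150]
    return rows[0],rows[-1],cols[0],cols[-1]
b=snap("wrist")
for x in [np.load("w3.npy"),np.load("w5.npy"),b]: print(hole(x), x[280,262:300:3].mean(1).round().tolist())
E
```

```text
22.75 [ 5.0032e+02 -2.0176e+02  1.8552e+02 -8.0000e-02 -6.0000e-02 -2.3100e+00] [0.24 0.29 0.08 0.31 0.3  0.55] 0.04597892850049061Traceback (most recent call last):
  File "<stdin>", line 11, in <module>
  File "<stdin>", line 7, in hole
    rcount = _count_reduce_items(arr, axis, keepdims=keepdims, where=where)
    items *= arr.shape[mu.normalize_axis_index(ax, arr.ndim)]
                       ~~~~~~~~~~~~~~~~~~~~~~~^^^^^^^^^^^^^^
numpy.exceptions.AxisError: axis 2 is out of bounds for array of dimension 2
```

Run:
```python
from h import *
def hole(b):
    g=b.mean(2); rows=[r for r in range(262,292) if (g[r,275:287]<150).mean()>.8]
    r=rows[len(rows)//2]; cols=[c for c in range(262,300) if g[r,c]<150]
    return rows[0],rows[-1],cols[0],cols[-1]
s=telemetry.state();b=snap("wrist");print(s["clock"],s["tool_pos"])
for x in [np.load("w3.npy"),np.load("w5.npy"),b]: print(hole(x))
```

```text
22.85 [ 0.50071325 -0.20277799  0.18563622]
(274, 285, 269, 291)
(273, 284, 269, 291)
(273, 284, 269, 291)
```

>>> apply_moves:
  translation:
    - [0, 0, -12]
    - [0, 0, -24]
    - [0, 0, -34]
    - [0, 0, -41]
    - [0, 0, -47]
  roll: [0, 0, 0, 0, 0]
  hand: [40, 40, 40, 40, 40]

```text
clock: 23.4
tool_pos: [0.5003, -0.2034, 0.1373]
tcp_rot: [-0.04, -0.706, -0.041, 0.706]
force: [-0.1, 0.3, -2.8]
gripper_width: 0.0457
```

```bash
python3 f.py
```

```text
23.6 [ 5.0026e+02 -2.0342e+02  1.3758e+02  4.0000e-02 -2.1000e-01 -2.5300e+00] [0.29 0.16 0.59 0.34 0.47 0.69] 0.0455376978105963
```

Threaded with no contact force. I'll lower it onto the stack.

>>> apply_moves:
  translation:
    - [0, 0, -6]
    - [0, 0, -11]
    - [0, 0, -15]
    - [0, 0, -18]
    - [0, 0, -20]
  roll: [0, 0, 0, 0, 0]
  hand: [40, 40, 40, 40, 40]

```text
clock: 24.15
tool_pos: [0.5005, -0.2035, 0.1182]
tcp_rot: [-0.041, -0.706, -0.041, 0.706]
force: [-1.0, 1.1, -0.4]
gripper_width: 0.0459
```

```bash
python3 f.py
```

```text
24.35 [ 5.0051e+02 -2.0349e+02  1.1834e+02 -3.3000e-01  2.6000e-01 -1.0200e+00] [0.05 0.03 0.19 0.56 0.47 0.49] 0.04601861059188056
```

>>> apply_moves:
  translation:
    - [0, 0, 0]
    - [0, 0, 0]
    - [0, 0, 0]
    - [0, 0, 0]
    - [0, 0, 0]
  roll: [0, 0, 0, 0, 0]
  hand: [50, 58, 66, 72, 76]

```text
clock: 24.9
tool_pos: [0.5007, -0.2037, 0.1187]
tcp_rot: [0.041, 0.706, 0.041, -0.706]
force: [-0.4, 1.0, -0.1]
gripper_width: 0.0716
```

>>> apply_moves:
  translation:
    - [0, 0, 15]
    - [0, 0, 55]
    - [0, 0, 100]
    - [-6, -30, 106]
    - [-16, -76, 106]
  roll: [0, 0, 0, 0, 0]
  hand: [76, 76, 76, 76, 76]

```text
clock: 25.4
tool_pos: [0.4861, -0.279, 0.2274]
tcp_rot: [0.043, 0.707, 0.041, -0.704]
force: [0.3, -0.5, -0.5]
gripper_width: 0.076
```

>>> apply_moves:
  translation:
    - [-20, -25, -40]
    - [-54, -25, -75]
    - [-54, -25, -75]
    - [-54, -25, -75]
    - [-54, -25, -75]
  roll: [0, -5, -10, -10, -10]
  hand: [76, 76, 76, 76, 76]

```text
clock: 25.9
tool_pos: [0.4316, -0.3055, 0.1502]
tcp_rot: [-0.02, 0.707, -0.021, -0.706]
force: [-0.4, -0.1, -0.2]
gripper_width: 0.0757
```

Run:
```python
from h import *
import pickle
s=telemetry.state();b=snap("wrist");print(s["clock"],s["tool_pos"])
np.save("w8.npy",b);pickle.dump(s,open("w8.pkl","wb"))
```

```text
25.9 [ 0.43157653 -0.30551596  0.15015464]
```

>>> apply_moves:
  translation:
    - [0, -45, 25]
    - [10, -90, 25]
    - [20, -135, 0]
    - [20, -135, -30]
    - [20, -135, -50]
  roll: [0, 0, 0, 0, 0]
  hand: [76, 76, 76, 76, 76]

```text
clock: 26.45
tool_pos: [0.4518, -0.4416, 0.0989]
tcp_rot: [-0.02, 0.707, -0.021, -0.706]
force: [-0.2, 1.2, -0.4]
gripper_width: 0.0761
```

>>> apply_moves:
  translation:
    - [0, 0, 0]
    - [0, 0, 0]
    - [0, 0, 0]
  roll: [0, 0, 0]
  hand: [76, 76, 76]

```text
clock: 26.75
tool_pos: [0.452, -0.4403, 0.1015]
tcp_rot: [-0.019, 0.708, -0.022, -0.706]
force: [-0.0, 0.7, 1.7]
gripper_width: 0.0763
```

Run:
```python
from h import *
import pickle
s=telemetry.state();b=snap("wrist");print(s["clock"],s["tool_pos"])
np.save("w9.npy",b);pickle.dump(s,open("w9.pkl","wb"))
s8=pickle.load(open("w8.pkl","rb"))
a=np.load("w8.npy")
def crop(x,u,v,w,h,f):
    x=x[v:v+h,u:u+w,::-1].astype(float)/255
    return cv2.resize((255*x**.55).astype(np.uint8),(f*w,f*h),interpolation=cv2.INTER_CUBIC)
P=proj("wrist",[.4867,-.305,.08],s).astype(int);u,v=max(P[0]-28,0),P[1]-45
P8=proj("wrist",[.4867,-.305,.08],s8).astype(int);u8,v8=P8-[36,45]
print((u,v),(u8,v8))
A=crop(b,u,v,66,90,6);B=crop(a,u8,v8,66,90,6)
cv2.imwrite("pics/12.png",np.hstack([A,B]))
```

```text
26.75 [ 0.45196673 -0.44034099  0.10149002]
(np.int64(28), np.int64(163)) (np.int64(237), np.int64(108))
```

View pics/12.png

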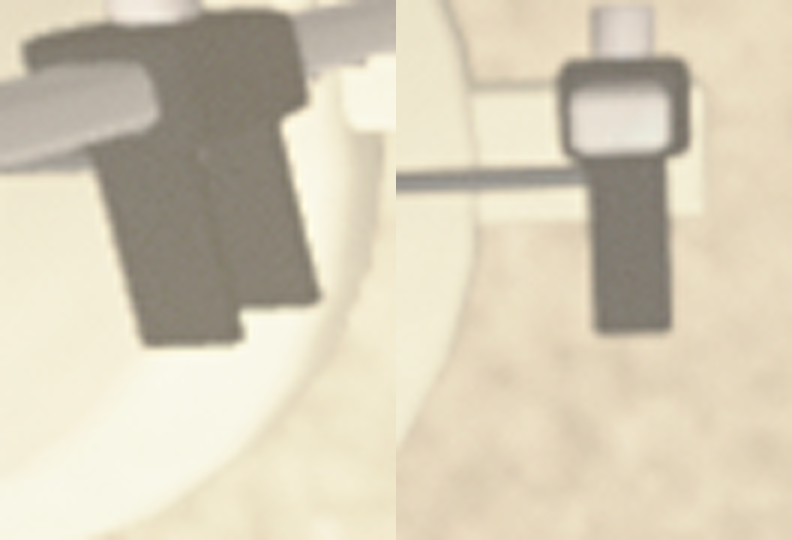

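The pointer rod now passes under the upper prong: the top view (right half) has the knob hidden, and the side view has a hint of it at the seam, crop (205,155). I'll check the numbers, then look down on the stack.

>>> apply_moves:
  translation:
    - [0, 0, 45]
    - [0, 20, 90]
    - [10, 65, 130]
    - [20, 110, 150]
    - [30, 155, 150]
  roll: [0, 0, 0, 0, 0]
  hand: [76, 76, 76, 76, 76]

```text
clock: 27.3
tool_pos: [0.4815, -0.2913, 0.2544]
tcp_rot: [-0.019, 0.71, -0.024, -0.704]
force: [0.8, 0.1, 0.9]
gripper_width: 0.0755
```

>>> apply_moves:
  translation:
    - [10, 40, 10]
    - [20, 80, 20]
    - [20, 80, 20]
    - [20, 80, 20]
    - [20, 80, 20]
  roll: [0, 0, 0, 0, 0]
  hand: [76, 76, 76, 76, 76]

```text
clock: 27.8
tool_pos: [0.4994, -0.2113, 0.2697]
tcp_rot: [-0.021, 0.707, -0.022, -0.706]
force: [0.6, -1.1, -0.1]
gripper_width: 0.0759
```

Run:
```python
from fit import *
import pickle
s9=pickle.load(open("w9.pkl","rb"));s8=pickle.load(open("w8.pkl","rb"))
for z in (.083,.08,.078,.076,.074,.072):print(z,((proj("wrist",[.4984,-.3049,z],s9)-[28,163])*6).round())
s=telemetry.state();b=snap("wrist");print(s["clock"],s["tool_pos"])
zt=.079+.048;q=proj("wrist",[.5005,-.2035,zt],s);print(q)
for r in cut_out("wrist","tray")[:1]:
    c=max(cv2.findContours(r["mask"].astype(np.uint8),0,1)[0],key=len)[:,0]
    W=np.array([at_z("wrist",p,.078,s)[:2] for p in c]);print("tray",W.min(0),W.max(0))
for r in cut_out("wrist","weight_a_mid"):
    c=max(cv2.findContours(r["mask"].astype(np.uint8),0,1)[0],key=len)[:,0]
    W=np.array([at_z("wrist",p,zt,s)[:2]*1000 for p in c]).astype(np.float32);print(round(r["confidence"],2),np.round(r["centre"]),cv2.minAreaRect(W))
# edges of weight: canny lines near stack
u,v=q.astype(int); np.save("wa.npy",b)
t=snap("top")
for p in [(255,284),(326,275),(338,316),(251,334)]:
    w=t[int(p[1]*.7)-4:int(p[1]*.7)+5,int(p[0]*.7)-8:int(p[0]*.7)+9].astype(int);print(p,np.median(w.max(2)-w.min(2)))
```

```text
0.083 [118. 172.]
0.08 [139. 165.]
0.078 [153. 160.]
0.076 [166. 156.]
0.074 [179. 152.]
0.072 [192. 148.]
27.8 [ 0.49939828 -0.21132905  0.26966378]
[271.15168824 199.5127515 ]
tray [ 0.43808043 -0.2977862 ] [ 0.56580522 -0.14461874]
0.69 [289. 172.] ((519.7532958984375, -213.3336944580078), (114.72807312011719, 124.4458236694336), 42.15612030029297)
0.28 [276. 166.] ((511.9637451171875, -209.3783416748047), (108.60671997070312, 107.43826293945312), 38.7320556640625)
(255, 284) 19.0
(326, 275) 93.0
(338, 316) 97.0
(251, 334) 96.0
```

Run:
```python
from h import *
import pickle
s9=pickle.load(open("w9.pkl","rb"));s8=pickle.load(open("w8.pkl","rb"))
A=lambda c,r:(28+(c+.5)/6-.5,163+(r+.5)/6-.5)
B=lambda c,r:(237+(c-396+.5)/6-.5,108+(r+.5)/6-.5)
def tri(p,q):
    o1,d1=ray("wrist",p,s9);o2,d2=ray("wrist",q,s8)
    t=np.linalg.lstsq(np.c_[d1,-d2],o2-o1,rcond=None)[0]
    a,b=o1+d1*t[0],o2+d2*t[1];return ((a+b)/2*1000).round(1),round(1000*np.linalg.norm(a-b),1)
print("upper top",tri(A(143,346),B(597,333)))
print("upper bottom",tri(A(242,342),B(670,332)))
print("lower bottom",tri(A(320,301),B(670,332)))
# stack top: hole (dark) and straight edges in view from above
b=np.load("wa.npy"); g=b.mean(2)[150:250,225:325]
m=(g<140).astype(np.uint8);n,l,st,c=cv2.connectedComponentsWithStats(m);print([(c[i]+[225,150],st[i,2:].tolist()) for i in range(1,n) if st[i,4]>25])
L=cv2.createLineSegmentDetector().detect(b[150:250,225:325].mean(2).astype(np.uint8))[0][:,0]
s=dict(telemetry.state())
for x in L:
    p,q=[at_z("wrist",x[i:i+2]+[225,150],.127,s)[:2]*1000 for i in(0,2)]
    if np.linalg.norm(p-q)>20: print(p.round(1),q.round(1),round(np.linalg.norm(p-q),1))
```

```text
upper top (array([ 480.3, -301.9,   82.7]), np.float64(0.1))
upper bottom (array([ 479.7, -310.9,   81. ]), np.float64(0.1))
lower bottom (array([ 478.8, -310.8,   67.3]), np.float64(2.2))
[(array([270.29716981, 174.50471698]), [47, 15, 212]), (array([272.75925926, 197.62962963]), [13, 12, 54])]
[ 524.5 -226.9] [ 519.1 -180.5] 46.7
[ 527.9 -186.8] [ 533.1 -220.5] 34.1
[ 526.8 -206.2] [ 527.  -227.3] 21.1
[ 455.5 -215.9] [ 467.2 -244.3] 30.7
```

```bash
python3 -c "
from h import *
print(telemetry.state()['clock'],telemetry.state()['joint_velocities'].round(3)); print(sign_off())"
```

```text
28.0 [ 0.005  0.001  0.001  0.001 -0.     0.001]
the job is handed in; nothing more can be done
None
```

I threaded three weights onto the scale's post, left the fourth on the board, and handed the job in at 28 s with the gripper clear above the scale. `sign_off` gives no verdict, so what follows rests on my own checks.

**Threading:** All three slid over the post with no measurable extra force. Each was set down with a push of about 1 to 1.6 N before I let go.

**Number of weights:** After two weights the pointer was at about 83.5 mm, still above the upper prong. The fork spans about 67 to 83 mm, so the middle of its gap is at about 75 mm, and a third weight was needed.

**Final pointer position:** In the last pictures the pointer passes under the upper prong and sits in the gap, at about 74 to 76 mm. That height is less certain than the others: the knob is mostly hidden by the upper prong, so I estimated it from the little that shows and from the third weight's pull.

**Stack:** The top weight's edge measured 46.7 mm at the expected height and angle, which fits it lying flat.

**Checks that failed or were weak:**
- The network's final outline of the stack took in the tray, so I ignored it.
- The last colour check showed grey only at the unused weight's place and bare wood at the other three. I did not re-measure its exact position, but it was never touched.

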